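# Spindle sander set-up: fit the right sleeve, hold the sprung gear cover at its mark

### The arm

A 6-joint arm with a two-finger parallel gripper is mounted at the origin on the work surface. World frame = base frame: x ahead of the robot, y to its left, z up, the work surface at z = 0. Lengths are in m, angles in degrees, forces in N, time in s.
With the tool pointing down it reaches from about 0.325 to 0.775 m from the base axis. Payload 5.5 kg.
Tool frame: the origin (TCP) lies at the centre of the arm's flange, where the gripper is bolted on; the fingertips stand 182 mm ahead of it and the grasp point (between the pads) lies 163 mm ahead of it; z points along the fingers, y is the direction in which the jaws open and shut (so a half turn about z gives the same grasp; the last joint's range is limited). The gripper opens to 88 mm and grips with 3 to 60 N. Pads are 20 mm wide; open, the fingers measure 115 mm over their backs; the gripper's body (75 mm by 178 mm) begins 61 mm behind the grasp point.
Start: joints at [-70.571, 5.22, 70.514, -0, 104.267, -3.249], TCP at [0.231, -0.554, 0.405] pointing down, gripper open.
Joint ranges: [-164.24, 164.24], [-49.07, 125.15], [9.68, 141.18], [-86.29, 266.29], [3.28, 154.24], [-151.56, 151.56]. Speed limits (degrees/s): [147.25, 147.25, 172.46, 180, 180, 180].

### API

Orientations are given as [roll, pitch, yaw] about the fixed x, y, z axes, in that order (R = Rz(yaw) Ry(pitch) Rx(roll)).
In Python, from station import r gives the robot as it stands. The module is installed in compiled form; this text tells all that it offers. Calls block until the motion is done:
- r.reach(position, orientation): joint-space move of the TCP to a pose.
- r.servo_line(position, rotation=None, speed=0.15): straight line of the TCP; rotation=None keeps the orientation; speed is the mean speed in m/s.
- r.move_joints(angles): joint-space move.
- r.let_go() and r.grab(squeeze=None): open the fingers fully, or close them until they stop; squeeze is the grip in N (None keeps the last).
- r.wait(seconds).
- r.inverse_kinematics(position, orientation): joint angles nearest the present ones, or None.
- r.sense(): the state.
- r.snapshot(name): name is "scene" or "top" or "wrist"; returns a dict with "frame" (384x512x3 uint8, red, green, blue), "fx", "fy", "cx", "cy" (pixels), "R" (3x3) and "t" (3): a world point X has camera coordinates R X + t. Camera axes: x right, y down, z forward; pixel columns grow to the right and rows downward; lengths in m; the calibration is good to about 2 mm. The wrist camera is an equidistant fisheye: a pixel r from the principal point sees the ray r / f radians off the axis. A picture is of the moment at which its call begins. There is no depth.
A pose or a line that the arm cannot do raises r.IKError and nothing moves.
- r.hand_in(): hands the job in, once; it reports no verdict.
The state is a dict: "clock": time; "joints": joint angles; "joint_vel": joint speeds; "joint_torque": joint torques, N m; "tcp_pos": TCP position; "orientation": TCP orientation; "contact_force": force on the tool from outside, world axes, zero at the start; "torque": the same for the moment, N m; "opening": finger opening in m.
Only numpy, scipy, OpenCV 4.12 (cv2) and the standard library are available. Lean on these libraries where they do the work, as an engineer would, in place of code of your own. Each camera call takes 0.05 s, during which the arm holds its last target.

### The job

Set up the spindle sander for a gear change: of the three sanding sleeves on the board, push the one that fits snugly over the black rubber drum all the way down to the deck and let go of it. Then lift the yellow sprung gear cover by its black knob until its white pointer is level with the orange mark, and keep holding it there so that I can shift the gears: finish while still holding it. Do not shift the orange marker, and leave the other things where they are.

Things in the scene. Friction and masses are not known exactly. Their poses are not given: they have to be found in the camera images.
- drum_foot (a point): On the axis of the spindle sander's upright black rubber drum, at the top of the green deck (30 mm above the bench). Drum: 28 mm across for 40 mm up, then tapers to 14 mm at 52 mm; top at 56 mm. Axes are the sander's: z up, x towards the cover's hinge side, y towards the grey gear box, whose near wall stands 115 mm from the drum's axis.
- sander: Spindle sander, fixed: green deck 300 x 380 x 30 mm (x by y), origin at the centre of its underside. Grey gear box 160 x 150 mm on its +y half, 80 mm high above the deck, with the yellow cover on top hinged along its +x edge; drum at x -60, y -110 mm.
- sleeve_mid_center (a point): Centre (half-way up) of the sleeve that fits the drum: red-brown open tube standing upright on the sleeve board, outer diameter 39 mm, bore 31 mm, 50 mm tall. z is the tube's axis.
- sleeve_small_center (a point): Centre of the too-small sleeve: same look and height (50 mm), outer diameter 30 mm, bore 22 mm. Leave it standing.
- sleeve_large_center (a point): Centre of the too-large sleeve: same look and height (50 mm), outer diameter 48 mm, bore 40 mm. Leave it standing.
- board: Light wooden sleeve board, 180 x 210 x 12 mm, fixed to the bench, on which the three sleeves stand. Origin at the centre of its underside.
- cover (a joint): Angle of the yellow gear cover (165 x 152 mm) in rad: 0 shut, grows as its front edge rises, stop at 1.25. A spring and its weight pull it shut: about 4 N at the knob when shut, about 7 N at 0.9 rad; it falls shut if let go.
- cover_knob (a point): Centre of the cover's black knob: a lying cylinder 22 mm in diameter, 30 mm long along the sander's y (parallel to the hinge), on a stem ahead of the cover's front edge, 197 mm from the hinge line, 113 mm above the bench when shut; clear space beside, ahead of and below it. Gripped by its flat ends it pivots between the fingers as the cover rises.
- cover_hinge (a point): On the hinge line of the cover, in the middle of its width, 110 mm above the bench. The hinge line runs along the sander's y; the axes are the sander's, as for drum_foot.
- cover_pointer (a point): Middle of the white pointer on the +y side edge of the cover, 140 mm from the hinge line. Its frame is the cover's.
- mark_band (a point): The point that the pointer must meet: on the orange mark (26 mm long along the pointer's path), 140 mm from the hinge line, at the end of a dark steel arm beside the cover on its +y side. Its own z axis is the direction in which the pointer passes it. Its height differs from start to start.
- marker (a joint): Angle of the orange mark in rad, on the same scale as the cover's: the pointer is exactly at the mark when joint cover equals joint marker. Somewhere from 0.5 to 0.9; held by friction, to be left alone.
- glue_bottle: Bystander: white bottle with orange cap, 56 mm across, 150 mm tall. Origin at its foot.
- screw_jar: Bystander: amber jar, 64 mm across, 80 mm tall. Origin at its foot.
- offcut: Bystander: wood offcut 130 x 60 x 35 mm. Origin under its centre.
- screwdriver: Bystander: screwdriver lying on the bench, handle to its -x. Origin under it.
There are look-alikes about, which are no part of the job. Leave any turquoise look-alike of the part that bears sleeve_mid_center alone.

How it is judged:
By the outcome, as a careful person would: the job done as asked, in the order asked, and still so for the second after the job is handed in, while the arm keeps its last pose, push and grip.
It also fails if it takes over 56 s, if anything falls off the work surface, if the arm or the gripper's body presses on something with over 40 N, if the wrist force passes 120 N, or if a joint passes its speed limit or range.

## Working session

There is one attempt and no reset: what is moved stays moved. The work goes in short steps, each a Python script; the robot and the scene stay as the last script left them, time stands still between calls to the robot, and variables do not carry over. Pictures are saved under pics/ and viewed, and the job is handed in when it is done.

```bash
mkdir -p pics
python3 - <<'E'
from station import r
import cv2,pickle,numpy as np
for n in ["scene","top","wrist"]:
    s=r.snapshot(n); cv2.imwrite(f"pics/{n}0.png",s["frame"][:,:,::-1]); pickle.dump(s,open(f"{n}0.pkl","wb"))
    print(n,s["fx"],s["cx"],s["cy"],np.round(s["R"],3).tolist(),np.round(s["t"],3))
print(r.sense())
E
```

```text
scene 425.94419867386995 253.62658075259912 198.99129619150497 [[0.795, 0.606, -0.014], [0.387, -0.526, -0.757], [-0.466, 0.596, -0.653]] [-0.471 -0.15   1.744]
top 485.3709813335496 264.9505970686904 187.16531860338313 [[-0.016, -1.0, -0.007], [-0.983, 0.018, -0.185], [0.185, 0.004, -0.983]] [0.028 0.596 1.439]
wrist 297.3186396354542 260.67937891155094 192.62934573364453 [[0.385, -0.923, -0.002], [-0.88, -0.368, 0.299], [-0.277, -0.113, -0.954]] [-0.599 -0.036  0.392]
{'clock': 0.15, 'joints': array([-7.05698206e+01,  5.25496079e+00,  7.05665350e+01, -3.82841904e-04,
        1.04265248e+02, -3.24782169e+00]), 'joint_vel': array([-0.00853973, -0.09359815, -0.08010587, -0.073823  , -0.04929228,
        0.00882439]), 'joint_torque': array([ 1.44309044e-03, -4.47046530e+01, -4.06906915e+01,  6.98326249e-02,
        2.74850725e-02, -1.25858942e-04]), 'tcp_pos': array([ 0.23135592, -0.55366404,  0.40374302]), 'orientation': array([-1.79913375e+02, -4.54385822e-03,  2.26779036e+01]), 'contact_force': array([-0.40709379,  0.31537563, -0.1783931 ]), 'torque': array([ 0.01266893, -0.04232862,  0.01016878]), 'opening': 0.08786123383221035}
```

View pics/scene0.png

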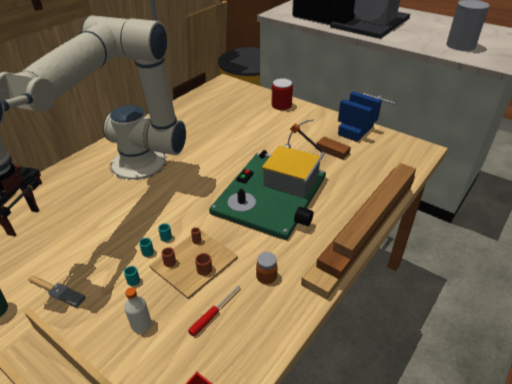

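View pics/top0.png

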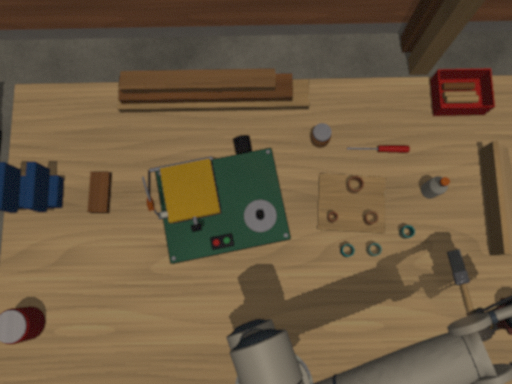

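View pics/wrist0.png

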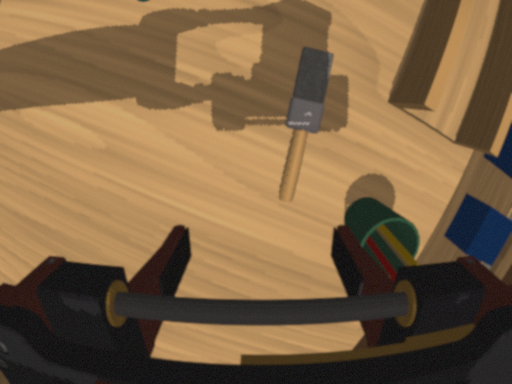

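Run:
```python
import cv2,numpy as np
a=cv2.imread("pics/top0.png")
cv2.imwrite("pics/t1.png",cv2.resize(a[140:270,135:295],None,fx=4.5,fy=4.5,interpolation=cv2.INTER_CUBIC))
cv2.imwrite("pics/t2.png",cv2.resize(a[160:265,305:425],None,fx=5.5,fy=5.5,interpolation=cv2.INTER_CUBIC))
b=cv2.imread("pics/scene0.png")
cv2.imwrite("pics/s1.png",cv2.resize(b[115:300,125:335],None,fx=3.2,fy=3.2,interpolation=cv2.INTER_CUBIC))
```

```text
(no output)
```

View pics/t1.png

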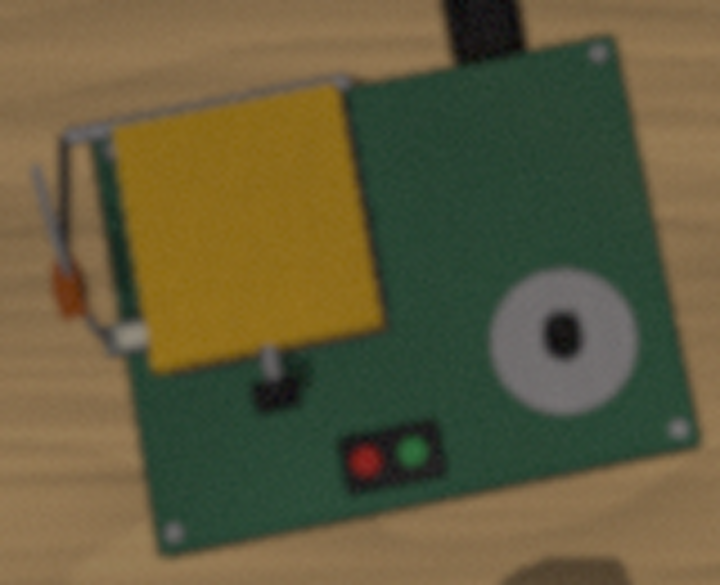

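View pics/t2.png

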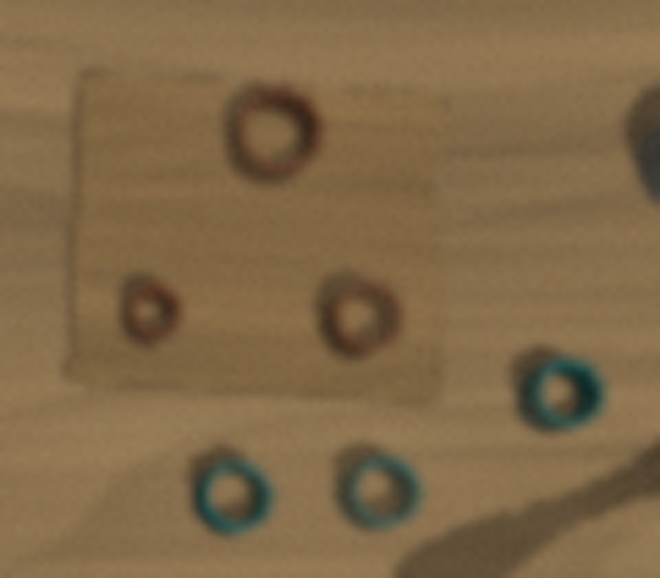

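View pics/s1.png

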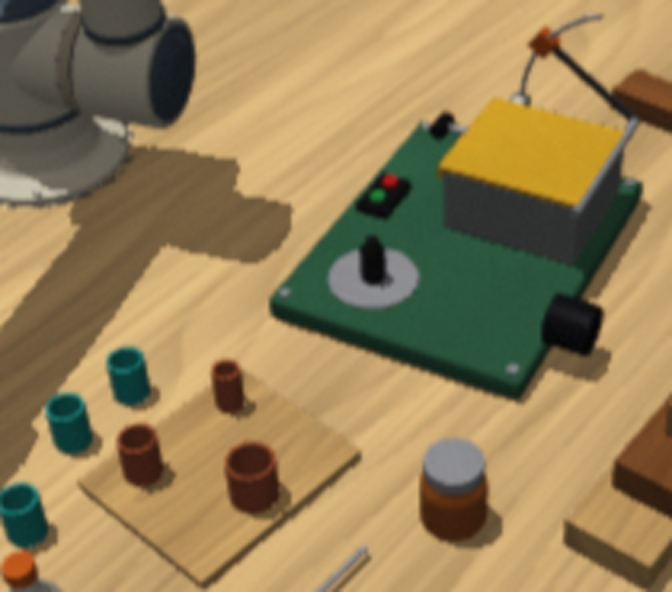

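```bash
cat > h.py <<'E'
import numpy as np,cv2,pickle
def ray(s,u,v,wrist=False):
    x=np.array([(u-s["cx"])/s["fx"],(v-s["cy"])/s["fy"]])
    if wrist:
        th=np.linalg.norm(x); d=np.r_[x/th*np.sin(th),np.cos(th)] if th>1e-9 else np.array([0,0,1.])
    else: d=np.r_[x,1]
    R=np.array(s["R"]);t=np.array(s["t"])
    d=R.T@d; return -R.T@t,d/np.linalg.norm(d)
def onz(s,u,v,z,wrist=False):
    c,d=ray(s,u,v,wrist); return c+d*(z-c[2])/d[2]
def proj(s,X,wrist=False):
    p=np.array(s["R"])@np.array(X)+np.array(s["t"])
    if wrist:
        th=np.arctan2(np.hypot(p[0],p[1]),p[2]); q=p[:2]/np.hypot(p[0],p[1])*th
    else: q=p[:2]/p[2]
    return q*[s["fx"],s["fy"]]+[s["cx"],s["cy"]]
def meet(s1,uv1,s2,uv2,w1=False,w2=False):
    c1,d1=ray(s1,*uv1,w1);c2,d2=ray(s2,*uv2,w2)
    a=np.linalg.lstsq(np.c_[d1,-d2],c2-c1,rcond=None)[0]
    p,q=c1+a[0]*d1,c2+a[1]*d2
    return (p+q)/2,np.linalg.norm(p-q)
def load(n): return pickle.load(open(n+".pkl","rb"))
def snap(r,cam,name):
    s=r.snapshot(cam); cv2.imwrite(f"pics/{name}.png",s["frame"][:,:,::-1]); pickle.dump(s,open(name+".pkl","wb")); return s
E
python3 - <<'E'
from h import *
s=load("top0")
f=lambda u,v,z:onz(s,135+u/4.5,140+v/4.5,z)
g=lambda u,v,z:onz(s,305+u/5.5,160+v/5.5,z)
A,B,C=f(612,38,.03),f(698,445,.03),f(160,555,.03)
print("deck",A,B,C,np.linalg.norm(A-B),np.linalg.norm(B-C))
c=(A+C)/2; x=(A-B)/np.linalg.norm(A-B); y=(C-B)/np.linalg.norm(C-B)
print("yaw x",np.degrees(np.arctan2(x[1],x[0])),"y",np.degrees(np.arctan2(-y[0],y[1])),"centre",c)
yaw=(np.arctan2(x[1],x[0])+np.arctan2(-y[0],y[1]))/2
R=np.array([[np.cos(yaw),-np.sin(yaw)],[np.sin(yaw),np.cos(yaw)]])
print("drum pred",c[:2]+R@[-.06,-.11],"meas disc",f(564,341,.031),"drum top",f(564,334,.086))
print("knob",f(277,392,.124), R.T@(f(277,392,.124)[:2]-c[:2]))
for n,p in dict(mid=(359,315),small=(150,310),large=(273,132),teal=(378,490),teal2=(232,492),teal3=(560,393)).items(): print(n,g(*p,.062))
E
```

```text
deck [ 0.72601097 -0.00367979  0.03      ] [ 0.43805935 -0.05696088  0.03      ] [0.36997833 0.30920424 0.03      ] 0.2928395643648893 0.3724404952542012
yaw x 10.48315016351367 y 10.532722951747845 centre [0.54799465 0.15276223 0.03      ]
drum pred [0.50906176 0.03366466] meas disc [0.51094079 0.03340919 0.031     ] drum top [0.50857004 0.03252276 0.086     ]
knob [0.46923667 0.21712391 0.124     ] [-0.06569943  0.07764554]
mid [ 0.49661806 -0.29966794  0.062     ]
small [ 0.50138613 -0.18492091  0.062     ]
large [ 0.59997196 -0.25761182  0.062     ]
teal [ 0.40083982 -0.3045682   0.062     ]
teal2 [ 0.4011015  -0.22526226  0.062     ]
teal3 [ 0.45183313 -0.40698764  0.062     ]
```

Run:
```python
from h import *
from scipy.spatial.transform import Rotation as Ro
s=load("wrist0")
R=np.array(s["R"]);t=np.array(s["t"])
T=Ro.from_euler("xyz",[-179.913,-.0045,22.678],degrees=True).as_matrix();p=np.array([.23135,-.55366,.40374])
Cc=T.T@(-R.T@t-p); Rc=R@T
print("cam in tool",Cc,Rc.round(3).tolist())
for d in (.163,.182,.25,.3,.35): print(d,proj(s,p+T@[0,0,d],True))
# candidate view: TCP offset so mid sleeve near axis
from station import r
for yaw in (100.5,50):
  T2=Ro.from_euler("xyz",[180,0,yaw],degrees=True).as_matrix()
  ax=T2@Rc[2]; print(yaw,"axis",ax)
  for z in (.33,.4):
    for tgt in ([.498,-.299,.062],[.51,.033,.08],[.47,.217,.113]):
      tgt=np.array(tgt); cam_z=z+(T2@Cc)[2]; k=(tgt[2]-cam_z)/ax[2]
      P=tgt-k*ax-T2@Cc
      print(yaw,z,P.round(3),r.inverse_kinematics(P,[180,0,yaw]))
```

```text
cam in tool [ 0.08242012 -0.00019968  0.02028151] [[-0.001, 1.0, 0.001], [-0.954, -0.001, -0.299], [-0.299, -0.001, 0.954]]
0.163 [261.35819035 258.00926484]
0.182 [261.31735649 242.43785475]
0.25 [261.21461725 204.72081954]
0.3 [261.1659028  187.49511348]
0.35 [261.13023864 175.12866097]
100.5 axis [ 0.05357285 -0.2943257  -0.95420246]
100.5 0.33 [ 0.499 -0.304  0.33 ] [-34.63638311   2.68191307  80.71631189   0.          96.60177504
 -45.13638311]
100.5 0.33 [0.512 0.023 0.33 ] [ -1.24728171  -8.39974423  91.4347024    0.          96.96504183
 -11.74728171]
100.5 0.33 [0.474 0.197 0.33 ] [ 1.87298266e+01 -8.31919412e+00  9.13618597e+01 -2.54444375e-14
  9.69573344e+01  8.22982656e+00]
100.5 0.4 [ 0.495 -0.282  0.4  ] [-33.07099219   0.52422631  75.83365909   0.         103.6421146
 -43.57099219]
100.5 0.4 [0.508 0.044 0.4  ] [  1.17620659  -8.66068197  84.58964932   0.         104.07103265
  -9.32379341]
100.5 0.4 [0.47  0.218 0.4  ] [ 2.11384147e+01 -7.41286009e+00  8.34568039e+01 -2.54444375e-14
  1.03956056e+02  1.06384147e+01]
50 axis [-0.19303242 -0.2285523  -0.95420246]
50 0.33 [ 0.495 -0.303  0.33 ] [-3.48084220e+01  2.10081879e+00  8.13133694e+01 -2.54444375e-14
  9.65858118e+01  5.19157797e+00]
50 0.33 [0.504 0.025 0.33 ] [-1.05206383e+00 -9.74857503e+00  9.26435372e+01 -2.54444375e-14
  9.71050378e+01  3.89479362e+01]
50 0.33 [0.457 0.201 0.33 ] [ 1.98213141e+01 -1.05525279e+01  9.33542552e+01 -2.54444375e-14
  9.71982727e+01  5.98213141e+01]
50 0.4 [ 0.509 -0.286  0.4  ] [-3.26594257e+01  2.73163142e+00  7.35849440e+01 -2.54444375e-14
  1.03683425e+02  7.34057432e+00]
50 0.4 [0.518 0.042 0.4  ] [ 8.32003754e-01 -7.25258626e+00  8.33100109e+01 -2.54444375e-14
  1.03942575e+02  4.08320038e+01]
50 0.4 [0.471 0.218 0.4  ] [ 2.10361536e+01 -7.33050128e+00  8.33814090e+01 -2.54444375e-14
  1.03949092e+02  6.10361536e+01]
```

Run:
```python
from h import *
from station import r
r.reach([.508,.044,.40],[180,0,100.5]); print(r.sense()["clock"]); snap(r,"wrist","w_drum")
r.reach([.497,-.299,.37],[180,0,50]); print(r.sense()["clock"]); snap(r,"wrist","w_mid")
snap(r,"top","top1"); snap(r,"scene","scene1")
```

```text
2.4917
3.8417
```

View pics/w_drum.png

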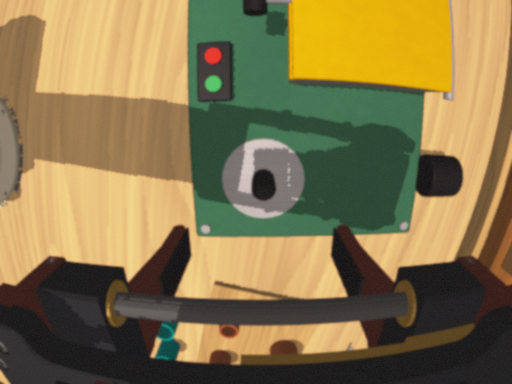

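View pics/w_mid.png

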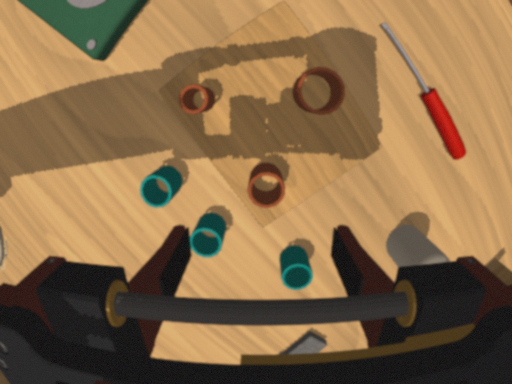

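Run:
```python
from h import *
a=cv2.imread("pics/w_mid.png")[155:215,235:300]; b=cv2.imread("pics/w_drum.png")[130:225,215:310]
cv2.imwrite("pics/z1.png",np.hstack([cv2.resize(a,(390,360),interpolation=cv2.INTER_CUBIC),cv2.resize(b,(380,360),interpolation=cv2.INTER_CUBIC)]))
s=load("w_mid");d=load("w_drum")
# predicted rims
for nm,ss,c,z,rr in (("mid",s,(.4966,-.2997),.062,.0195),("mid foot",s,(.4966,-.2997),.012,.0195),("drumtop",d,(.510,.0335),.086,.007),("disc",d,(.510,.0335),.031,.045)):
    P=np.array([proj(ss,[c[0]+rr*np.cos(t),c[1]+rr*np.sin(t),z],True) for t in np.linspace(0,6.28,41)])
    print(nm,P.min(0),P.max(0),proj(ss,[*c,z],True))
```

```text
mid [242.20464383 168.24986599] [280.71275982 205.20445047] [261.4468263  187.06110671]
mid foot [244.77989909 158.78659255] [277.97251077 190.97558398] [261.3648091  175.09681283]
drumtop [254.28033586 186.80196284] [267.78801847 199.68601012] [261.03523878 193.28808099]
disc [224.10410814 142.84693927] [297.8810929  214.22586489] [261.02388004 179.66725961]
```

View pics/z1.png

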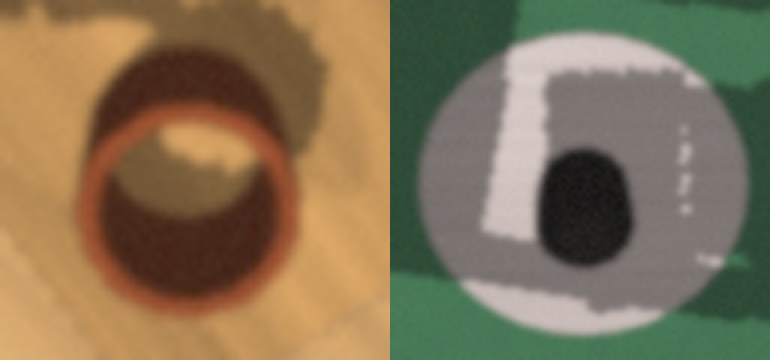

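Run:
```python
from h import *
from scipy.optimize import least_squares
s=load("w_mid");d=load("w_drum")
def ell(ss,bb,z,rr,c0):
    def f(q):
        P=np.array([proj(ss,[q[0]+q[2]*np.cos(t),q[1]+q[2]*np.sin(t),z],True) for t in np.linspace(0,6.28,73)])
        return np.r_[P.min(0),P.max(0)]-bb
    o=least_squares(f,[*c0,rr]);return o.x,o.fun.round(2)
print("mid",ell(s,[248,172,284.7,207.7],.062,.0195,(.5,-.3)))
print(" from ray",onz(s,266.3,189.8,.062,True))
print("disc",ell(d,[222,138.4,305,218.4],.031,.05,(.51,.03)))
# dark mask blob of drum
a=d["frame"].astype(int).max(2); m=np.zeros_like(a,np.uint8); m[160:210,245:285]=(a[160:210,245:285]<60)
ys,xs=np.nonzero(m); print("drum blob",xs.min(),xs.max(),ys.min(),ys.max())
lo=ys>ys.max()-12; print(xs[lo].mean())
for c in ((.510,.0335),):
  for z,rr in ((.03,.014),(.07,.014),(.082,.007),(.086,.007)):
    P=np.array([proj(d,[c[0]+rr*np.cos(t),c[1]+rr*np.sin(t),z],True) for t in np.linspace(0,6.28,41)]); print(z,P.min(0),P.max(0))
# top1 check of mid & drum
t=load("top1")
print(proj(t,[.4966,-.2997,.062]))
```

```text
mid (array([ 0.49832377, -0.30541702,  0.01875845]), array([-0.14,  0.14,  0.14, -0.15]))
 from ray [ 0.4985149  -0.30507075  0.062     ]
disc (array([0.51305902, 0.03385482, 0.0505885 ]), array([ 0.08, -0.08, -0.08,  0.08]))
drum blob 253 274 170 199
263.25925925925924
0.03 [249.52178605 168.2323964 ] [272.51983725 190.46045276]
0.07 [248.16449511 176.38734048] [273.89083028 201.04089514]
0.082 [254.3620951  185.72875406] [267.70446061 198.47044068]
0.086 [254.28033586 186.80196284] [267.78801847 199.68601012]
[370.28366717 217.27847775]
```

Run:
```python
from h import *
from station import r
P=[.4984,-.3053]
r.reach([*P,.30],[180,0,50]); 
r.servo_line([*P,.209],speed=.08); q=r.sense(); print(q["clock"],q["tcp_pos"],q["contact_force"])
r.grab(35); q=r.sense(); print(q["clock"],q["tcp_pos"],q["opening"],q["contact_force"])
snap(r,"wrist","w_grasp")
r.servo_line([*P,.34],speed=.12); q=r.sense(); print(q["clock"],q["tcp_pos"],q["opening"],q["contact_force"])
snap(r,"wrist","w_lift")
```

```text
5.6667 [ 0.49861515 -0.30545951  0.209838  ] [ 0.19403104 -0.68787494 -0.55861951]
6.4917 [ 0.49839594 -0.30529556  0.20895634] 0.03854729860458889 [ 0.25850387 -0.28715195 -0.22357053]
7.7833 [ 0.49831802 -0.30524702  0.33874654] 0.038604291879783606 [ 0.66607288 -0.27059782 -1.31222113]
```

View pics/w_lift.png

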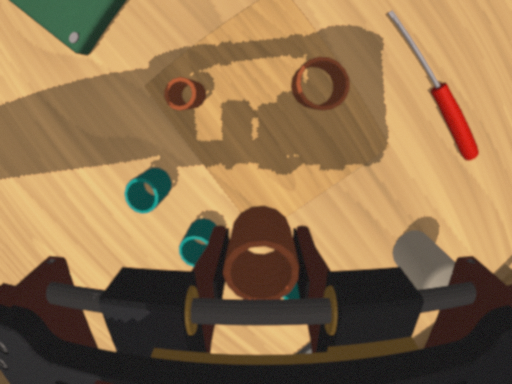

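Run:
```python
from h import *
a=cv2.imread("pics/w_lift.png")[195:315,190:335]
cv2.imwrite("pics/z2.png",cv2.resize(a,None,fx=5,fy=5,interpolation=cv2.INTER_CUBIC))
s=load("w_lift");p=np.array([.49832,-.30525,.33875])
from scipy.spatial.transform import Rotation as Ro
T=Ro.from_euler("xyz",[180,0,50],degrees=True).as_matrix()
for dx in (0,.003):
  for z,rr in ((.147,.0195),(.147,.0155),(.197,.0195),(.197,.0155)):
    Q=np.array([proj(s,p+T@[dx+rr*np.cos(t),rr*np.sin(t),z],True) for t in np.linspace(0,6.28,73)]); print(dx,z,rr,((Q.min(0)-[190,195])*5).round(),((Q.max(0)-[190,195])*5).round())
```

```text
0 0.147 0.0195 [166. 222.] [553. 544.]
0 0.147 0.0155 [206. 259.] [513. 515.]
0 0.197 0.0195 [211.  46.] [508. 315.]
0 0.197 0.0155 [241.  75.] [477. 289.]
0.003 0.147 0.0195 [164. 194.] [554. 522.]
0.003 0.147 0.0155 [204. 232.] [515. 493.]
0.003 0.197 0.0195 [210.  23.] [508. 296.]
0.003 0.197 0.0155 [240.  53.] [478. 270.]
```

View pics/z2.png

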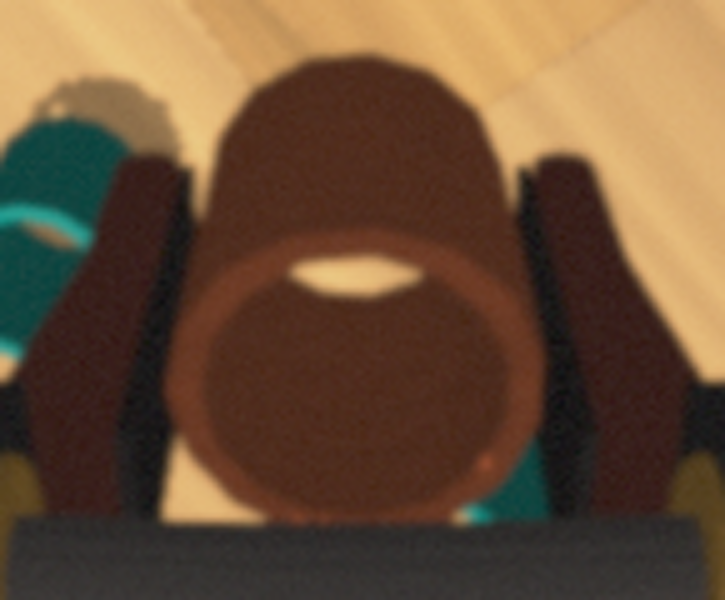

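Run:
```python
from h import *
from station import r
P=[.5131,.0345]
r.reach([*P,.36],[180,0,100.5]); q=r.sense(); print(q["clock"],q["tcp_pos"],q["opening"])
s=snap(r,"wrist","w_hov")
cv2.imwrite("pics/z3.png",cv2.resize(s["frame"][100:320,160:360,::-1],None,fx=2.7,fy=2.7,interpolation=cv2.INTER_CUBIC))
for c in ((.5128,.0337),):
    Q=np.array([proj(s,[c[0]+.0505*np.cos(t),c[1]+.0505*np.sin(t),.031],True) for t in np.linspace(0,6.28,73)]); print(Q.min(0),Q.max(0))
```

```text
9.1167 [0.51327496 0.03372099 0.35981853] 0.0386900489135564
[213.96193952 133.20735937] [307.24427202 223.4693401 ]
```

View pics/z3.png

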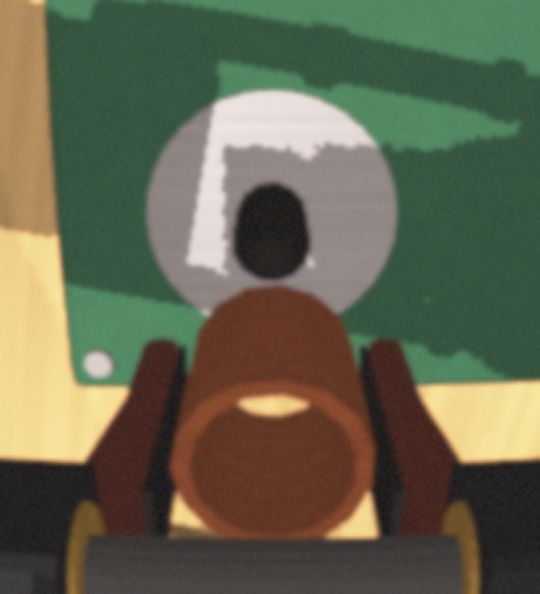

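Run:
```python
from h import *
from station import r
P=[.5131,.0345]
r.servo_line([*P,.286],speed=.08); q=r.sense(); f0=q["contact_force"]; print(q["clock"],q["tcp_pos"],f0)
for z in np.arange(.281,.225,-.005):
    r.servo_line([*P,z],speed=.04); q=r.sense(); f=q["contact_force"]-f0
    print(round(q["clock"],2),round(z,3),q["tcp_pos"].round(4),f.round(1),round(q["opening"],4))
    if np.linalg.norm(f)>20: break
```

```text
10.2417 [0.51326872 0.03452631 0.28676061] [-0.7857268  -0.84966826 -0.19712628]
10.52 0.281 [0.5131 0.0345 0.2808] [1.3 1.  0.5] 0.0384
10.79 0.276 [0.513  0.0345 0.2755] [1.1 1.  0.7] 0.0385
11.07 0.271 [0.513  0.0345 0.2706] [ 0.3  0.7 -0.6] 0.0387
11.34 0.266 [0.513  0.0345 0.2656] [ 1.2  0.2 -0.7] 0.0386
11.62 0.261 [0.513  0.0345 0.2606] [1.2 0.6 0.3] 0.0383
11.89 0.256 [0.513  0.0345 0.2555] [ 0.5  1.  -0.2] 0.0385
12.17 0.251 [0.513  0.0345 0.2506] [0.4 0.4 0.3] 0.0386
12.44 0.246 [0.513  0.0345 0.2456] [ 0.5  0.6 -0.2] 0.0388
12.72 0.241 [0.513  0.0345 0.2406] [ 0.5  0.8 -0.3] 0.0384
12.99 0.236 [0.513  0.0345 0.2356] [0.1 0.4 0.2] 0.0387
13.27 0.231 [0.513  0.0345 0.2306] [-0.   1.6 -0.3] 0.0381
13.54 0.226 [0.5135 0.0345 0.2266] [2.  1.2 2.7] 0.0386
```

Run:
```python
from h import *
from station import r
P=[.5131,.0345]
for z in (.2245,.222,.2195):
    r.servo_line([*P,z],speed=.03); q=r.sense(); f=q["contact_force"]
    print(round(q["clock"],2),round(z,4),q["tcp_pos"].round(4),f.round(1),round(q["opening"],4))
    if f[2]>15: break
snap(r,"scene","scene2")
r.let_go(); q=r.sense(); print(q["clock"],q["opening"],q["contact_force"])
r.servo_line([*P,.36],speed=.2); q=r.sense(); print(q["clock"])
snap(r,"wrist","w_done")
r.reach([.47,.19,.42],[180,0,100.5]); q=r.sense(); print(q["clock"])
snap(r,"wrist","w_knob"); s=snap(r,"scene","scene3"); snap(r,"top","top3")
cv2.imwrite("pics/s3.png",cv2.resize(s["frame"][115:300,125:335,::-1],None,fx=3.2,fy=3.2,interpolation=cv2.INTER_CUBIC))
```

```text
13.79 0.2245 [0.5134 0.0345 0.2266] [-1.1  0.1 10.4] 0.0385
14.04 0.222 [0.5134 0.0345 0.2265] [-8.8  1.1 22. ] 0.0383
14.9917 0.08756165200761531 [-0.06005556  0.48399223  0.43024296]
15.8333
16.6083
```

View pics/w_done.png

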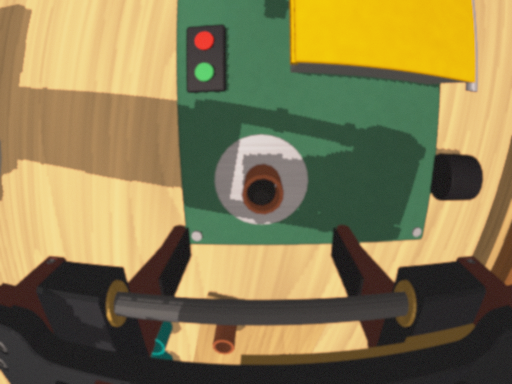

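View pics/w_knob.png

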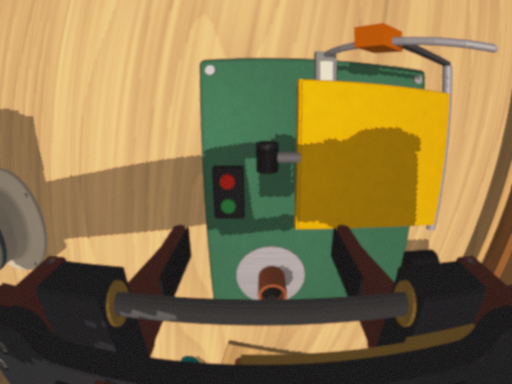

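View pics/s3.png

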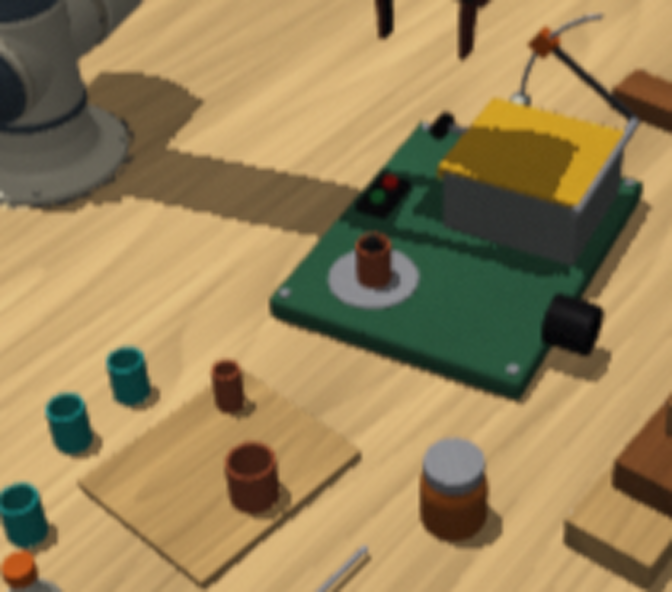

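Run:
```python
from h import *
def orange(n,roi):
    s=load(n);h=cv2.cvtColor(s["frame"],cv2.COLOR_RGB2HSV);u0,u1,v0,v1=roi
    m=np.zeros(h.shape[:2],np.uint8);m[v0:v1,u0:u1]=cv2.inRange(h,(4,150,70),(14,255,255))[v0:v1,u0:u1]
    ys,xs=np.nonzero(m);print(n,len(xs),xs.mean(),ys.mean(),xs.min(),xs.max(),ys.min(),ys.max());return s,(xs.mean(),ys.mean())
w,uw=orange("w_knob",(340,420,15,65)); sc,us=orange("scene3",(280,310,115,140)); tp,ut=orange("top3",(140,160,195,215))
for a in ((w,uw,sc,us,True,False),(w,uw,tp,ut,True,False),(sc,us,tp,ut,False,False)):
    print(meet(*a))
# yellow cover quad
h=cv2.cvtColor(w["frame"],cv2.COLOR_RGB2HSV); m=cv2.inRange(h,(20,150,60),(32,255,255)); m[230:]=0
c=max(cv2.findContours(m,cv2.RETR_EXTERNAL,cv2.CHAIN_APPROX_NONE)[0],key=cv2.contourArea)
q=cv2.approxPolyDP(cv2.convexHull(c),8,True)[:,0];print(q.tolist())
for u,v in q: print(onz(w,u,v,.115,True).round(4))
img=w["frame"][20:240,195:460,::-1];cv2.imwrite("pics/z4.png",cv2.resize(img,None,fx=3,fy=2.7,interpolation=cv2.INTER_CUBIC))
```

```text
w_knob 1137 376.391380826737 37.62269129287599 354 402 23 52
scene3 50 294.72 127.94 291 299 123 132<stdin>:5: RuntimeWarning: Mean of empty slice.
  ret = ret.dtype.type(ret / rcount)
Traceback (most recent call last):
ValueError: zero-size array to reduction operation minimum which has no identity
```

Run:
```python
from h import *
def orange(n,roi):
    s=load(n);h=cv2.cvtColor(s["frame"],cv2.COLOR_RGB2HSV);u0,u1,v0,v1=roi
    m=np.zeros(h.shape[:2],np.uint8);m[v0:v1,u0:u1]=cv2.inRange(h,(3,150,70),(14,255,255))[v0:v1,u0:u1]
    ys,xs=np.nonzero(m);print(n,len(xs),xs.mean(),ys.mean(),xs.min(),xs.max(),ys.min(),ys.max());return s,(xs.mean(),ys.mean())
w,uw=orange("w_knob",(340,420,15,65)); sc,us=orange("scene3",(280,310,115,140)); tp,ut=orange("top0",(140,160,195,215))
for a in ((w,uw,sc,us,True,False),(w,uw,tp,ut,True,False),(sc,us,tp,ut,False,False)):
    print(meet(*a))
h=cv2.cvtColor(w["frame"],cv2.COLOR_RGB2HSV); m=cv2.inRange(h,(20,150,60),(32,255,255)); m[230:]=0
c=max(cv2.findContours(m,cv2.RETR_EXTERNAL,cv2.CHAIN_APPROX_NONE)[0],key=cv2.contourArea)
q=cv2.approxPolyDP(cv2.convexHull(c),8,True)[:,0];print(q.tolist())
for u,v in q: print(onz(w,u,v,.115,True).round(4))
img=w["frame"][20:240,195:460,::-1];cv2.imwrite("pics/z4.png",cv2.resize(img,None,fx=3,fy=2.7,interpolation=cv2.INTER_CUBIC))
```

```text
w_knob 1137 376.391380826737 37.62269129287599 354 402 23 52
scene3 50 294.72 127.94 291 299 123 132
top0 58 150.1206896551724 205.01724137931035 147 153 200 210
(array([0.52883332, 0.33821511, 0.18537915]), np.float64(9.970435852923322e-05))
(array([0.52549979, 0.33577479, 0.19471654]), np.float64(0.0009778869335737867))
(array([0.52745218, 0.33926262, 0.18414442]), np.float64(0.0012382798130032993))
[[299, 79], [448, 95], [432, 223], [295, 228]]
[0.4857 0.2996 0.115 ]
[0.6484 0.328  0.115 ]
[0.6748 0.1832 0.115 ]
[0.513  0.1517 0.115 ]
```

View pics/z4.png

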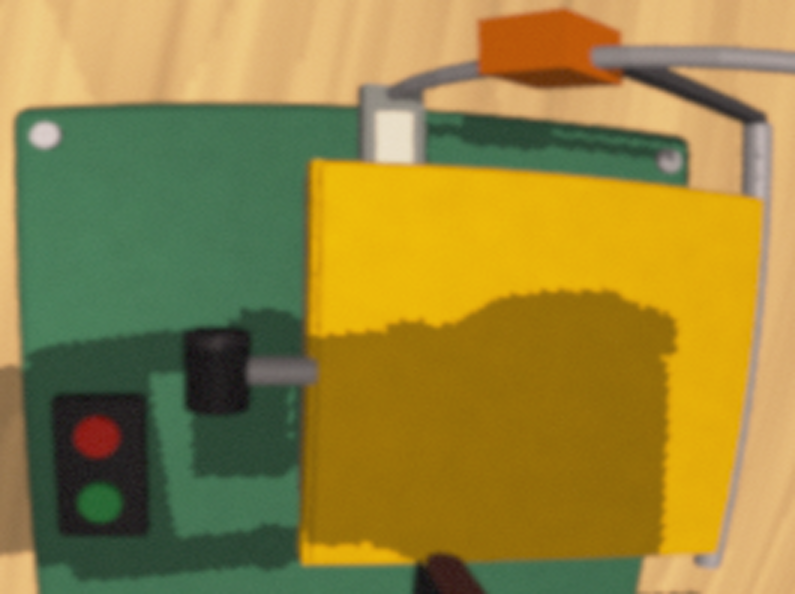

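Run:
```python
from h import *
from station import r
w=load("w_knob")
for z in (.113,.118,.124): print(z,onz(w,267.3,157.4,z,True))
print(proj(w,[.468,.2198,.113],True))
yaw=np.radians(10.4);X=np.array([np.cos(yaw),np.sin(yaw),0])
K=np.array([.468,.2195,.113]);H=K+.197*X
for th in (0,.3,.6,.7):
    P=H+[0,0,-.003]-.197*np.cos(th)*X+np.array([0,0,.197*np.sin(th)+.003]); j=r.inverse_kinematics(P+[0,0,.163],[180,0,-169.6]);print(th,P.round(3),j.round(1))
```

```text
0.113 [0.47054366 0.2192116  0.113     ]
0.118 [0.47027452 0.22011476 0.118     ]
0.124 [0.46995155 0.22119855 0.124     ]
[264.84678813 156.34734896]
0 [0.468 0.22  0.113] [ 21.4  -6.9  95.6   0.   91.3 -79. ]
0.3 [0.477 0.221 0.171] [ 21.2  -6.5  89.2   0.   97.2 -79.2]
0.6 [0.502 0.226 0.224] [ 20.7  -2.6  80.2   0.  102.4 -79.7]
0.7 [0.514 0.228 0.24 ] [ 20.5  -0.7  76.8   0.  103.9 -79.9]
```

Run:
```python
from h import *
from station import r
P=[.4703,.2197]
r.reach([*P,.37],[180,0,-169.6]); q=r.sense(); print(q["clock"],q["tcp_pos"])
s=snap(r,"wrist","w_k2"); print(proj(s,[*P,.113],True))
```

```text
18.1167 [0.47048093 0.2193272  0.37003447]
[260.88751236 202.09250167]
```

View pics/w_k2.png

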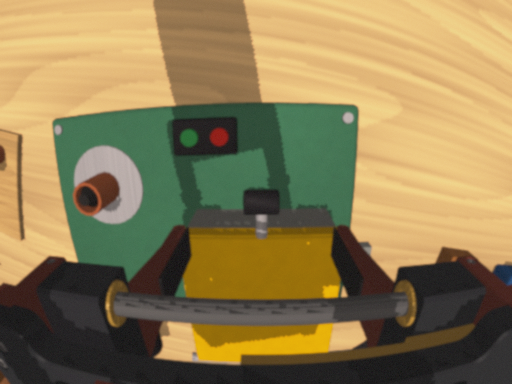

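Run:
```python
from h import *
from station import r
P=[.4702,.2203]
print(r.inverse_kinematics([*P,.37],[180,0,10.4]))
r.reach([*P,.36],[180,0,10.4]); q=r.sense(); print(q["clock"],q["tcp_pos"])
s=snap(r,"wrist","w_k3"); print(proj(s,[*P,.113],True))
```

```text
[ 2.13498566e+01 -7.49580290e+00  8.65684991e+01 -2.54444375e-14
  1.00927304e+02  1.00949857e+02]
20.8167 [0.47020337 0.22030853 0.36004031]
[261.13188586 205.84736073]
```

View pics/w_k3.png

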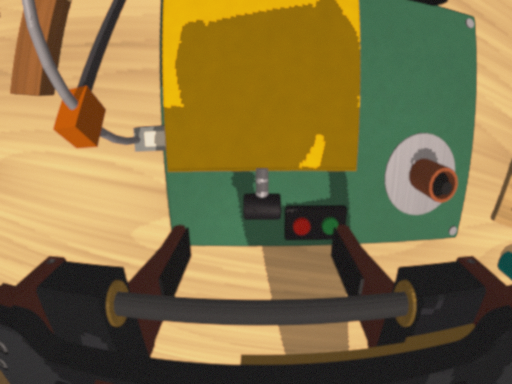

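```bash
cat > arc.py <<'E'
import numpy as np
yaw=np.radians(10.4);X=np.array([np.cos(yaw),np.sin(yaw),0])
K=np.array([.4702,.2203,.113]);H=K+.197*X-[0,0,.003]
def tcp(th): 
    return H-X*(.197*np.cos(th)+.003*np.sin(th)*1)+np.array([0,0,.197*np.sin(th)+.003*np.cos(th)+.163])
def ang(p):
    v=np.array(p)-[0,0,.163]-H; return np.arctan2(v[2],-(v@X))-np.arctan2(.003,.197)
E
sed -i 's/.197\*np.cos(th)+.003\*np.sin(th)\*1/.197*np.cos(th)-.003*np.sin(th)/' arc.py
python3 - <<'E'
from h import *
from arc import *
from station import r
r.servo_line(tcp(0),speed=.1); q=r.sense(); print(q["clock"],q["tcp_pos"],q["contact_force"].round(1))
r.grab(30); q=r.sense(); print(q["clock"],q["tcp_pos"],q["opening"],q["contact_force"].round(1))
if .026<q["opening"]<.034:
  for th in (.05,.1,.15,.2):
    r.servo_line(tcp(th),speed=.05); q=r.sense(); print(round(q["clock"],2),th,ang(q["tcp_pos"]).round(3),q["opening"].round(4),q["contact_force"].round(1),q["torque"].round(2))
snap(r,"wrist","w_l1")
E
```

```text
21.8583 [0.47037687 0.22039499 0.2768695 ] [ 0.5 -0.   0.2]
22.7833 [0.47031619 0.21976633 0.2759114 ] 0.0296963973212094 [ 1.4 -4.   0.3]Traceback (most recent call last):
  File "<stdin>", line 8, in <module>
AttributeError: 'float' object has no attribute 'round'
```

```bash
sed -i 's/.4702,.2203/.4702,.2194/' arc.py
python3 - <<'E'
from h import *
from arc import *
from station import r
for th in (.1,.15,.2,.25):
    r.servo_line(tcp(th),speed=.05); q=r.sense(); print(round(q["clock"],2),th,round(ang(q["tcp_pos"]),3),round(q["opening"],4),q["contact_force"].round(1),q["torque"].round(2))
snap(r,"wrist","w_l1")
E
```

```text
23.48 0.1 0.097 0.0298 [ 2.1 -0.8 -6.1] [-0.14 -0.3   0.19]
23.83 0.15 0.152 0.0296 [ 2.2 -1.  -5.4] [-0.16 -0.08  0.18]
24.18 0.2 0.202 0.0299 [ 0.5 -0.9 -5.4] [-0.17  0.    0.17]
24.53 0.25 0.252 0.0298 [-0.3  0.4 -6.5] [-0.13  0.13  0.22]
```

View pics/w_l1.png

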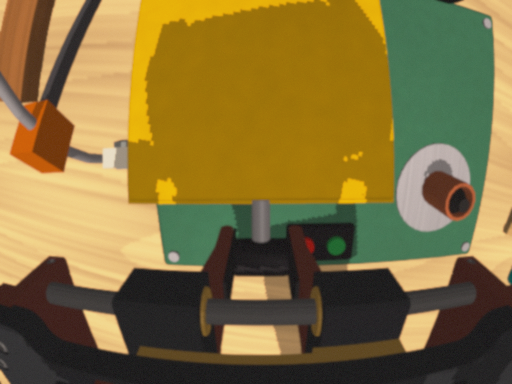

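Run:
```python
from h import *
from arc import *
from station import r
for th in (.32,.39,.46,.52):
    r.servo_line(tcp(th),speed=.05); q=r.sense(); print(round(q["clock"],2),th,round(ang(q["tcp_pos"]),3),round(q["opening"],4),q["contact_force"].round(1),q["torque"].round(2))
snap(r,"wrist","w_l2")
s=snap(r,"scene","scene4")
cv2.imwrite("pics/s4.png",cv2.resize(s["frame"][100:220,210:350,::-1],None,fx=5,fy=5,interpolation=cv2.INTER_CUBIC))
```

```text
25.01 0.32 0.323 0.0298 [-1.5 -0.6 -5.5] [-0.02  0.09  0.14]
25.43 0.39 0.392 0.0299 [-1.2  0.7 -6.5] [0.14 0.03 0.16]
25.86 0.46 0.462 0.0295 [-0.2  1.4 -6.9] [ 0.22 -0.01  0.16]
26.24 0.52 0.522 0.0298 [-0.2  1.7 -7.7] [0.46 0.02 0.12]
```

View pics/w_l2.png

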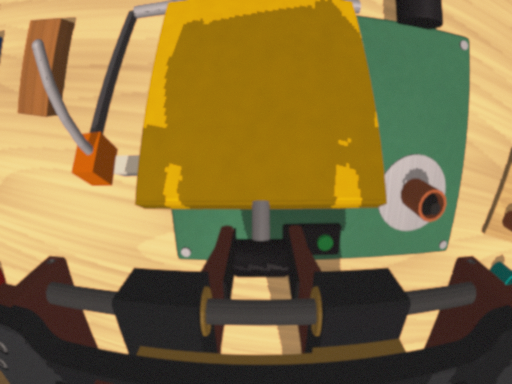

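View pics/s4.png

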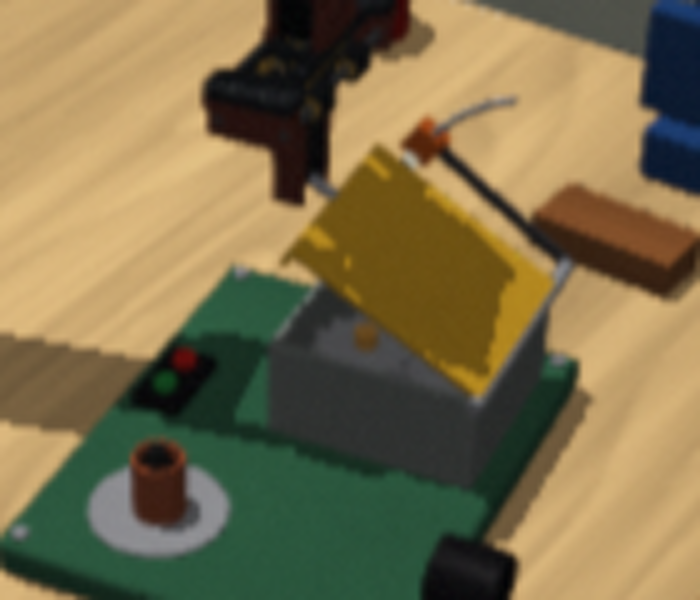

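```bash
cat > tri.py <<'E'
from h import *
from arc import *
from scipy.optimize import least_squares
def orange(s,roi):
    h=cv2.cvtColor(s["frame"],cv2.COLOR_RGB2HSV);u0,u1,v0,v1=roi
    m=np.zeros(h.shape[:2],np.uint8);m[v0:v1,u0:u1]=cv2.inRange(h,(3,170,70),(14,255,255))[v0:v1,u0:u1]
    n,l,st,ce=cv2.connectedComponentsWithStats(m);i=1+st[1:,4].argmax();return ce[i]
V=[("w_knob",(340,420,15,65),1),("w_k3",(50,110,80,155),1),("w_l1",(5,80,90,180),1),("w_l2",(70,118,125,190),1),("scene3",(280,310,115,140),0),("top0",(140,160,195,215),0)]
L=[(n,load(n),orange(load(n),roi),w) for n,roi,w in V]
def solve(L):
    f=lambda X:np.concatenate([proj(s,X,bool(w))-u for _,s,u,w in L]); o=least_squares(f,[.527,.337,.185]); return o.x,o.fun.reshape(-1,2).round(1)
if __name__=="__main__":
    for sel in (L,L[:4],L[2:],L[4:]):
        X_,res=solve(sel); v=X_-H; a=-(v@X); print([l[0] for l in sel],X_.round(4),"ang",np.arctan2(v[2],a).round(3),"rad",np.hypot(a,v[2]).round(4),"y",(v@[-X[1],X[0],0]).round(4),res.tolist())
E
python3 tri.py
```

```text
['w_knob', 'w_k3', 'w_l1', 'w_l2', 'scene3', 'top0'] [0.5289 0.3385 0.1856] ang 0.571 rad 0.1399 y 0.1065 [[0.2, -0.3], [-0.1, -0.2], [0.3, 0.6], [-0.1, -0.3], [0.0, -0.1], [0.3, -0.7]]
['w_knob', 'w_k3', 'w_l1', 'w_l2'] [0.529  0.3384 0.1857] ang 0.572 rad 0.14 y 0.1064 [[0.3, -0.2], [-0.1, -0.2], [0.3, 0.6], [-0.1, -0.3]]
['w_l1', 'w_l2', 'scene3', 'top0'] [0.5289 0.3387 0.1854] ang 0.57 rad 0.1398 y 0.1068 [[0.2, 0.5], [-0.3, -0.4], [0.1, -0.1], [0.2, -0.7]]
['scene3', 'top0'] [0.5275 0.3398 0.1839] ang 0.556 rad 0.14 y 0.1081 [[-0.1, 0.0], [-0.1, -0.1]]
```

Run:
```python
from tri import *
from station import r
r.servo_line(tcp(.571),speed=.05); r.wait(.3); q=r.sense(); print(round(q["clock"],2),round(ang(q["tcp_pos"]),3),round(q["opening"],4),q["contact_force"].round(1))
s=snap(r,"wrist","w_l3"); s2=snap(r,"scene","scene5")
a=cv2.resize(s["frame"][110:220,50:190,::-1],(560,440),interpolation=cv2.INTER_CUBIC)
cv2.imwrite("pics/z5.png",a)
b=s2["frame"][110:150,270:320,::-1]; cv2.imwrite("pics/z6.png",cv2.resize(b,None,fx=12,fy=12,interpolation=cv2.INTER_CUBIC))
Y=np.array([-X[1],X[0],0])
for th in (.53,.571,.61):
  for y in (.08,.09):
    P=H+Y*y-X*.14*np.cos(th)+np.array([0,0,.14*np.sin(th)]); print(th,y,((proj(s,P,True)-[50,110])*4).round(),((proj(s2,P)-[270,110])*12).round())
```

```text
26.99 0.571 0.03 [ 0.5  4.5 -8.6]
0.53 0.08 [360. 228.] [254. 267.]
0.53 0.09 [307. 230.] [267. 251.]
0.571 0.08 [347. 217.] [264. 255.]
0.571 0.09 [293. 218.] [276. 240.]
0.61 0.08 [334. 204.] [274. 245.]
0.61 0.09 [279. 206.] [286. 229.]
```

View pics/z5.png

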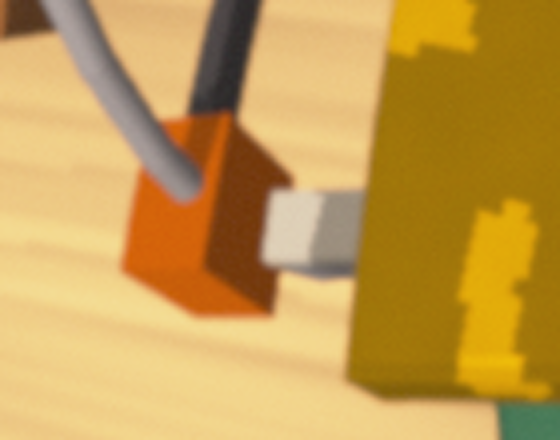

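View pics/z6.png

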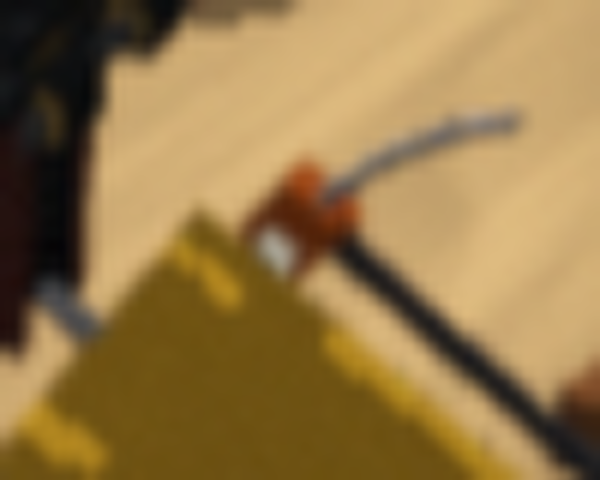

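Run:
```python
from tri import *
s=load("w_l3");s2=load("scene5");k=load("w_k3")
Y=np.array([-X[1],X[0],0])
def P(th,y,n,rad=.14): 
    e=-X*np.cos(th)+np.array([0,0,np.sin(th)]); nn=X*np.sin(th)+np.array([0,0,np.cos(th)])
    return H+Y*y+e*rad+nn*n
# shut reference: pointer pixel in w_k3 ~ (150,138)
for n in (0,.004,.008): print("shut",n,proj(k,P(0,.09,n),True).round(1),proj(k,P(0,.082,n),True).round(1))
for th in (.53,.55,.571):
  for n in (0,.004,.008): print(th,n,((proj(s,P(th,.09,n),True)-[50,110])*4).round(),((proj(s2,P(th,.09,n))-[270,110])*12).round())
# cover front corners top surface: rad .165, y=.076 
for nm,ss in (("l3",s),("k3",k)):
  for th in ((0,) if nm=="k3" else (.53,.55,.571)):
    print(nm,th,[proj(ss,P(th,y,n,.165),True).round(1).tolist() for y in (.076,-.076) for n in (0,.005)])
cv2.imwrite("pics/z7.png",cv2.resize(k["frame"][110:190,120:190,::-1],None,fx=7,fy=7,interpolation=cv2.INTER_CUBIC))
cv2.imwrite("pics/z8.png",cv2.resize(s["frame"][150:230,110:410,::-1],None,fx=2.6,fy=2.6,interpolation=cv2.INTER_CUBIC))
```

```text
shut 0 [151.1 137.8] [160.2 137.4]
shut 0.004 [149.3 138.5] [158.6 138. ]
shut 0.008 [147.6 139.1] [156.9 138.7]
0.53 0 [307. 230.] [267. 251.]
0.53 0.004 [297. 222.] [273. 243.]
0.53 0.008 [287. 215.] [280. 235.]
0.55 0 [300. 224.] [271. 246.]
0.55 0.004 [290. 216.] [278. 238.]
0.55 0.008 [280. 208.] [285. 229.]
0.571 0 [293. 218.] [276. 240.]
0.571 0.004 [283. 210.] [284. 232.]
0.571 0.008 [272. 201.] [291. 224.]
l3 0.53 [[142.1, 204.4], [139.1, 202.9], [380.8, 204.3], [383.8, 202.8]]
l3 0.55 [[140.1, 203.4], [137.0, 201.6], [382.7, 203.3], [385.8, 201.5]]
l3 0.571 [[138.0, 202.1], [134.9, 200.1], [384.8, 202.0], [388.0, 200.0]]
k3 0 [[169.1, 167.5], [167.3, 168.9], [355.1, 167.5], [356.9, 168.9]]
```

View pics/z7.png

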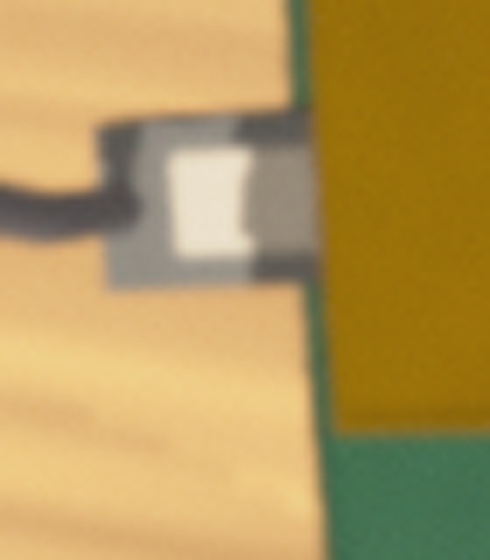

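View pics/z8.png

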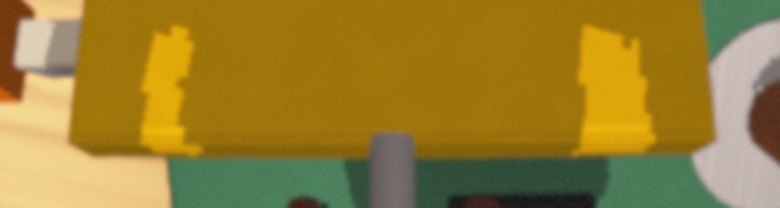

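Run:
```python
from tri import *
s=load("w_l3");s2=load("scene5")
Y=np.array([-X[1],X[0],0])
def rep(nm,p):
    v=p-H;a=-(v@X);print(nm,p.round(4),"ang",np.arctan2(v[2],a).round(3),"rad",np.hypot(a,v[2]).round(4),"y",(v@Y).round(4))
o1=orange(s,(50,130,130,200));o2=orange(s2,(285,305,118,140));print(o1,o2)
p,g=meet(s,o1,s2,o2,True,False);rep("orange",p);print(g)
for nm in ((s,(100,135,150,185)),(s2,(285,300,122,138))):
    h=cv2.cvtColor(nm[0]["frame"],cv2.COLOR_RGB2HSV);u0,u1,v0,v1=nm[1];m=np.zeros(h.shape[:2],np.uint8)
    m[v0:v1,u0:u1]=((h[...,1]<60)&(h[...,2]>(190 if nm[0] is s else 130)))[v0:v1,u0:u1]
    ys,xs=np.nonzero(m);print(len(xs),xs.mean() if len(xs) else 0,ys.mean() if len(xs) else 0)
# manual white
p,g=meet(s,(50+293/4,110+228/4),s2,(270+274/12,110+250/12),True,False);rep("white",p);print(g)
# wrist-only: intersect pointer ray with plane y = .09 and .087
c,d=ray(s,50+293/4,110+228/4,True)
for y in (.086,.09,.094): rep("ray",c+d*((y-(c-H)@Y)/(d@Y)))
k=load("w_k3");c,d=ray(k,120+209/7,110+203/7,True)
for y in (.086,.09,.094): rep("shut ray",c+d*((y-(c-H)@Y)/(d@Y)))
```

```text
[101.20886551 165.77084899] [295.35294118 127.38235294]
orange [0.53   0.3385 0.188 ] ang 0.59 rad 0.1403 y 0.1063
0.0020305105389512666
198 122.63636363636364 166.37878787878788
4 292.5 130.5
white [0.5287 0.3252 0.1794] ang 0.523 rad 0.1389 y 0.0935
0.0009254184707913838
ray [0.5327 0.3183 0.1939] ang 0.619 rad 0.1445 y 0.086
ray [0.5304 0.3219 0.186 ] ang 0.567 rad 0.1415 y 0.09
ray [0.528  0.3256 0.1782] ang 0.513 rad 0.1389 y 0.094
shut ray [0.5113 0.3144 0.1231] ang 0.094 rad 0.14 y 0.086
shut ray [0.5095 0.3181 0.1129] ang 0.021 rad 0.1406 y 0.09
shut ray [0.5076 0.3218 0.1027] ang -0.051 rad 0.1419 y 0.094
```

Run:
```python
from tri import *
from station import r
Y=np.array([-X[1],X[0],0])
def rep(nm,p):
    v=p-H;a=-(v@X);print(nm,"ang",np.arctan2(v[2],a).round(3),"rad",np.hypot(a,v[2]).round(4))
def wh(s,roi):
    h=cv2.cvtColor(s["frame"],cv2.COLOR_RGB2HSV);u0,u1,v0,v1=roi;m=np.zeros(h.shape[:2],np.uint8)
    m[v0:v1,u0:u1]=((h[...,1]<60)&(h[...,2]>190))[v0:v1,u0:u1]
    ys,xs=np.nonzero(m);print(len(xs),xs.mean(),ys.mean())
    c,d=ray(s,xs.mean(),ys.mean(),True);rep("white",c+d*((.09-(c-H)@Y)/(d@Y)))
wh(load("w_k3"),(140,160,125,150)); wh(load("w_l2"),(108,140,150,180)); wh(load("w_l3"),(100,135,150,185))
r.grab(45); s=snap(r,"wrist","w_l4"); wh(s,(100,135,150,185)); q=r.sense(); print(q["clock"],q["contact_force"].round(1),q["opening"])
r.servo_line(tcp(.598)-.0005*np.array([0,1,0]),speed=.04); r.wait(.5)
s=snap(r,"wrist","w_l5"); wh(s,(95,138,145,185)); q=r.sense(); print(q["clock"],q["contact_force"].round(1),q["opening"],ang(q["tcp_pos"]))
print("orange",orange(s,(50,130,130,200)),proj(s,solve(L)[0],True))
cv2.imwrite("pics/z9.png",cv2.resize(s["frame"][110:220,50:190,::-1],(560,440),interpolation=cv2.INTER_CUBIC))
s2=snap(r,"scene","scene6"); cv2.imwrite("pics/z10.png",cv2.resize(s2["frame"][110:150,270:320,::-1],None,fx=12,fy=12,interpolation=cv2.INTER_CUBIC))
```

```text
171 149.4561403508772 138.33333333333334
white ang 0.027 rad 0.14
192 120.60416666666667 164.56770833333334
white ang 0.528 rad 0.1413
198 122.63636363636364 166.37878787878788
white ang 0.574 rad 0.1414
198 122.5959595959596 166.32323232323233
white ang 0.574 rad 0.1414
27.3583 [-0.2  5.2 -8.3] 0.02949638352142665
192 123.32291666666667 167.19270833333334
white ang 0.597 rad 0.1416
28.1917 [-0.3  6.5 -9.5] 0.029725442582823527 0.5947368205189996
orange [103.73327896 168.12969005] [105.11703371 167.43793048]
```

View pics/z9.png

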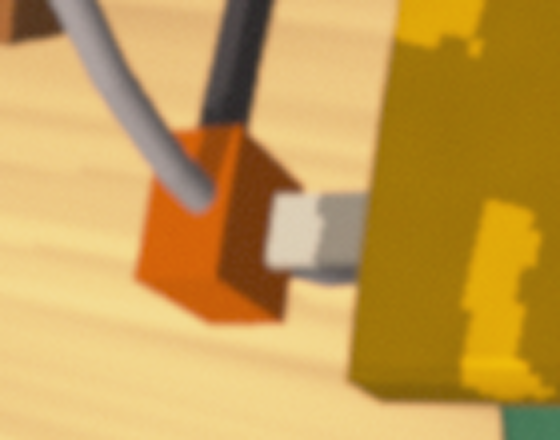

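View pics/z10.png

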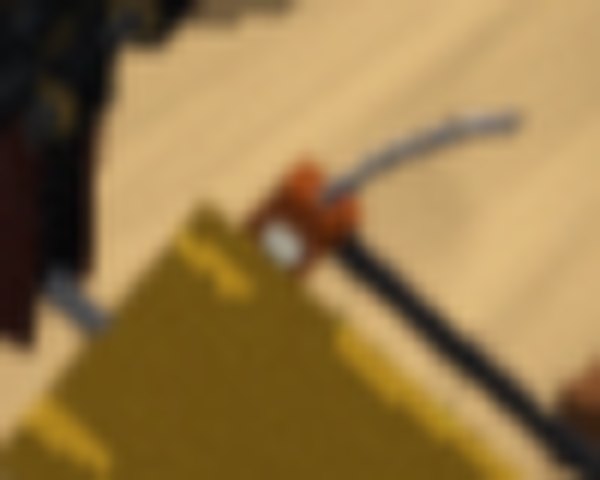

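Run:
```python
from tri import *
from station import r
r.servo_line(tcp(.608)-.001*np.array([0,1,0]),speed=.04); r.wait(.8)
s=snap(r,"wrist","w_l6");q=r.sense(); print(q["clock"],q["contact_force"].round(1),q["opening"],ang(q["tcp_pos"]))
h=cv2.cvtColor(s["frame"],cv2.COLOR_RGB2HSV);m=np.zeros(h.shape[:2],bool);m[145:187,95:138]=((h[...,1]<60)&(h[...,2]>190))[145:187,95:138]
ys,xs=np.nonzero(m);c,d=ray(s,xs.mean(),ys.mean(),True);Y=np.array([-X[1],X[0],0]);v=c+d*((.09-(c-H)@Y)/(d@Y))-H;print("cover",np.arctan2(v[2],-(v@X))-.027)
s2=snap(r,"scene","scene7");print("orange scene",orange(s2,(280,310,115,140)),L[4][2])
```

```text
29.3417 [ -0.6   7.7 -10.4] 0.02955518172533248 0.6029575561936243
cover 0.5740947991492644
orange scene [295.57142857 127.        ] [294.77272727 127.95454545]
```

View pics/w_l6.png

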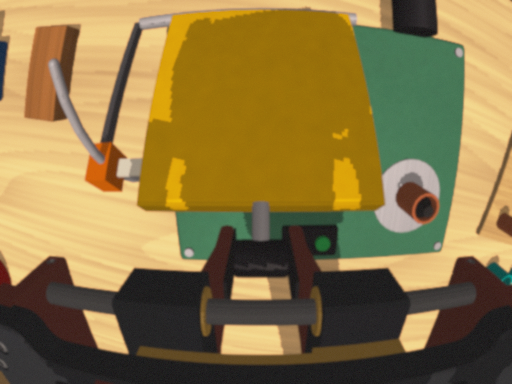

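View pics/scene7.png

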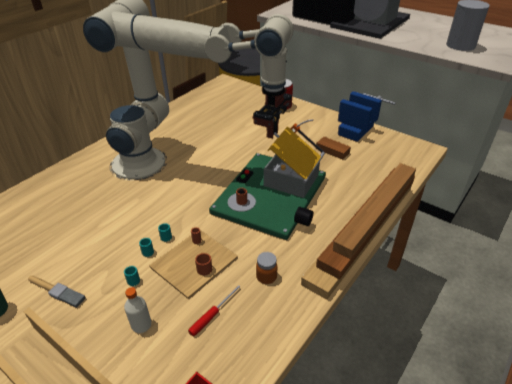

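Run:
```python
from tri import *
from station import r
Yv=np.array([-X[1],X[0],0])
for dy,th in ((.0008,.608),(.0018,.608)):
    r.servo_line(tcp(th)+dy*Yv,speed=.04); r.wait(.4); q=r.sense(); print(round(q["clock"],2),q["tcp_pos"].round(4),(tcp(th)+dy*Yv).round(4),q["contact_force"].round(1),q["torque"].round(2),q["opening"],ang(q["tcp_pos"]))
s=snap(r,"wrist","w_l7")
def wh(s):
    h=cv2.cvtColor(s["frame"],cv2.COLOR_RGB2HSV);m=np.zeros(h.shape[:2],bool);m[145:187,95:138]=((h[...,1]<60)&(h[...,2]>190))[145:187,95:138]
    ys,xs=np.nonzero(m);c,d=ray(s,xs.mean(),ys.mean(),True);v=c+d*((.09-(c-H)@Yv)/(d@Yv))-H;print(xs.mean(),ys.mean(),"cover",np.arctan2(v[2],-(v@X))-.027)
wh(load("w_l6"));wh(s)
s2=snap(r,"scene","scene8")
A=[cv2.resize(load(n)["frame"][110:145,280:325,::-1],None,fx=8,fy=8,interpolation=cv2.INTER_CUBIC) for n in ("scene3","scene8")]
cv2.imwrite("pics/z11.png",np.hstack(A))
cv2.imwrite("pics/z12.png",cv2.resize(s["frame"][110:310,60:330,::-1],None,fx=2.9,fy=2.9,interpolation=cv2.INTER_CUBIC))
```

```text
30.04 [0.5065 0.2265 0.3879] [0.5065 0.2269 0.388 ] [-0.6 -1.5 -8.5] [-0.36  0.68  0.18] 0.0298760760870105 0.6075124534941905
30.69 [0.5066 0.2268 0.3881] [0.5063 0.2279 0.388 ] [ 0.3 -6.2 -9.9] [-0.97  0.63  0.3 ] 0.02979065104157103 0.6084758462210358
124.04060913705584 167.21319796954316 cover 0.5740947991492644
123.28070175438596 168.22222222222223 cover 0.5880835983396088
```

View pics/z11.png

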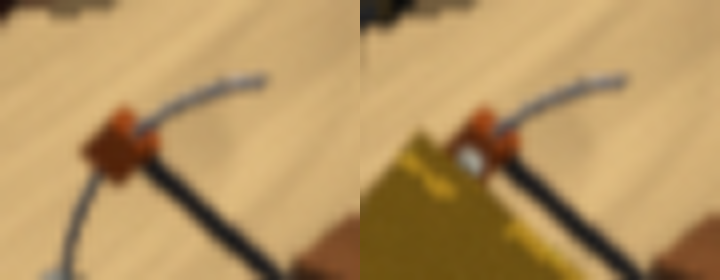

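View pics/z12.png

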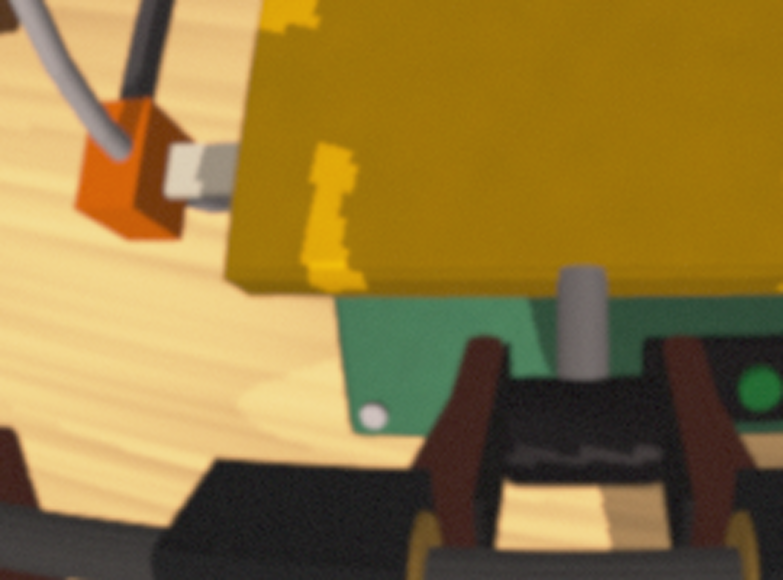

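Run:
```python
from tri import *
from station import r
Yv=np.array([-X[1],X[0],0])
r.servo_line(tcp(.606)+.0006*Yv,speed=.04); r.wait(.8); q=r.sense(); print(round(q["clock"],2),q["contact_force"].round(1),q["opening"],ang(q["tcp_pos"]))
s=snap(r,"wrist","w_l8")
h=cv2.cvtColor(s["frame"],cv2.COLOR_RGB2HSV);m=np.zeros(h.shape[:2],bool);m[145:187,95:138]=((h[...,1]<60)&(h[...,2]>190))[145:187,95:138]
ys,xs=np.nonzero(m);c,d=ray(s,xs.mean(),ys.mean(),True);v=c+d*((.09-(c-H)@Yv)/(d@Yv))-H;print("cover",np.arctan2(v[2],-(v@X))-.027)
r.hand_in()
```

```text
31.84 [-1.  -5.  -8.5] 0.029483880038431148 0.6063275533263237
cover 0.5817928984979777
the job is handed in; nothing more can be done
```

I seated the middle sleeve on the drum, then lifted the cover to the orange mark. I handed the job in at about 32 s with the gripper still holding the knob.

- **Sleeve:** Its width read 38.5 mm in the jaws, which matches the 39 mm sleeve. It slid down freely, stopped at deck height and took about 22 N there. I then let go, and the pictures afterwards show it standing on the deck.
- **Cover:** My last measurement puts it at 0.58 rad, and the mark measured 0.57 to 0.59 depending on the camera views used. The white pointer sits in front of the orange mark in both the wrist and scene pictures.
- **Marker and other things:** By eye, the orange mark was in the same place before and after. I saw no other object move.

**Disagreements in the checks:**
- The gripper's own position implied a cover angle of 0.606 rad, about 0.025 higher than the cameras showed. The likeliest cause is the knob sitting a few millimetres low between the fingers, so I trusted the cameras.
- At hand-in there was still a sideways load of about 5 N on the knob, besides about 8.5 N of downward pull.

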